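# Ready the coffee mill and find the full coffee tin

### The job

First fit the crank onto the coffee mill: square hole over square shaft, pushed fully home, and leave it there. Then lift the three identical tins to feel which is the heaviest, and finish while holding that one up in the gripper, upright and still, about 15 cm straight above its place, touching nothing else, with the other two standing upright where they stood. Do not lift any tin before the crank is on, and do not knock the other things on the worktop about.

Things in the scene. Friction and masses are not known exactly. Their poses are not given: they have to be found in the camera images.
- mill: box coffee mill, fixed to the worktop: wooden box 116 mm square, 92 mm high, with a steel dome up to a flat round shoulder (44 mm across) at 115 mm height; a brass square shaft rises from its middle. Origin at the centre of the underside, z up, x and y square to the box's sides
- shaft_foot (a point): point on the shaft's axis at its foot, on the shoulder, 115 mm above the worktop; axes as the mill's. The shaft is 12 mm square and 20 mm tall, the last 6 mm a round cone narrowing to 4 mm across; its flats are parallel to the sides of the mill's box. It does not turn
- crank: loose crank for the mill, 160 g, lying hub down. Dark steel hub 30 x 30 mm, 40 mm tall, with a square hole 14 mm wide, 24 mm deep in its underside, flats parallel to the hub's sides. Origin at the centre of the hub's underside on the hole's axis, z up, x along the arm. Pinch the hub on its two clear faces (square to y), 25 mm above the underside; 30 N is fine
- crank_knob (a point): foot of the crank's dark wooden knob (22 mm across, top 70 mm above the hub's underside), on the arm 85 mm from the hub's axis; the flat steel arm is 14 mm wide and lies 30 to 36 mm above the hub's underside. The crank goes on in any of four positions; when home the hub's underside rests on the mill's shoulder
- tin_a: closed round teal tin, paper band, bright lid: 60 mm diameter, 90 mm tall. Origin at the centre of its underside, z up. The three look alike; one is full, one part full, one almost empty (all 100 to 700 g, the heaviest at least 100 g above the next); which stands where changes every time, and the listing order tells nothing. Stiff: a 30 N grip is fine
- tin_b: closed round teal tin, paper band, bright lid: 60 mm diameter, 90 mm tall. Origin at the centre of its underside, z up. The three look alike; one is full, one part full, one almost empty (all 100 to 700 g, the heaviest at least 100 g above the next); which stands where changes every time, and the listing order tells nothing. Stiff: a 30 N grip is fine
- tin_c: closed round teal tin, paper band, bright lid: 60 mm diameter, 90 mm tall. Origin at the centre of its underside, z up. The three look alike; one is full, one part full, one almost empty (all 100 to 700 g, the heaviest at least 100 g above the next); which stands where changes every time, and the listing order tells nothing. Stiff: a 30 N grip is fine
- mug_tan: tan mug, 76 mm wide, 85 mm tall, origin under its centre; must not be knocked about
- mug_brown: brown mug, 76 mm wide, 85 mm tall, origin under its centre; must not be knocked about
- scoop: metal spoon with wooden handle, 120 mm long, lying along its x axis, origin under its middle; must not be knocked about
- soap: teal washing-up liquid bottle, 60 mm wide, 170 mm tall, origin under its centre; must not be knocked about
- sugar_jar: glass jar with metal lid, 68 mm wide, 90 mm tall, origin under its centre; must not be knocked about
- bowl: small white bowl, 110 mm wide, 50 mm tall, origin under its centre; must not be knocked about

How it is judged:
On the way, in this order (a step that is already met when the one before it is completed fails the run):
1. the crank is fully home on the mill's shaft (horizontal distance between crank and shaft_foot below 0.004 m and z of crank in the frame of mill between 0.11 and 0.119 m and angle between crank's own z axis and vertical below 0.1 rad), for 0.2 s.
2. the heaviest tin is held up (known by the two left standing: each presses under 4.5 N, the heaviest weighs over 5 N) (((height (world z) of tin_a above 0.1 m and distance of tin_a from where it was at the start of the episode below 0.22 m and contact force between tin_a and the fingers above 1 N and angle between tin_a's own z axis and vertical below 0.35 rad and contact force between tin_a and mill below 0.1 N and contact force between tin_a and crank below 0.1 N and contact force between tin_a and tin_b below 0.1 N and contact force between tin_a and tin_c below 0.1 N and contact force between tin_b and anything else between 0.5 and 4.5 N and contact force between tin_c and anything else between 0.5 and 4.5 N) or (height (world z) of tin_b above 0.1 m and distance of tin_b from where it was at the start of the episode below 0.22 m and contact force between tin_b and the fingers above 1 N and angle between tin_b's own z axis and vertical below 0.35 rad and contact force between tin_b and mill below 0.1 N and contact force between tin_b and crank below 0.1 N and contact force between tin_b and tin_a below 0.1 N and contact force between tin_b and tin_c below 0.1 N and contact force between tin_a and anything else between 0.5 and 4.5 N and contact force between tin_c and anything else between 0.5 and 4.5 N) or (height (world z) of tin_c above 0.1 m and distance of tin_c from where it was at the start of the episode below 0.22 m and contact force between tin_c and the fingers above 1 N and angle between tin_c's own z axis and vertical below 0.35 rad and contact force between tin_c and mill below 0.1 N and contact force between tin_c and crank below 0.1 N and contact force between tin_c and tin_a below 0.1 N and contact force between tin_c and tin_b below 0.1 N and contact force between tin_a and anything else between 0.5 and 4.5 N and contact force between tin_b and anything else between 0.5 and 4.5 N))), for 0.2 s.
At the end, for the whole second after the job is handed in: Crank let go, its hub on the mill's shoulder (4 mm, 0.1 rad). Heaviest tin in the fingers, underside over 10 cm up, under 22 cm from its start, upright within 0.35 rad, still, touching nothing but the gripper. Other two tins upright on the worktop within 5 cm of their starts (all of step 1 and contact force between crank and the arm below 0.1 N and contact force between crank and the fingers below 0.1 N and ((height (world z) of tin_a above 0.1 m and distance of tin_a from where it was at the start of the episode below 0.22 m and contact force between tin_a and the fingers above 1 N and angle between tin_a's own z axis and vertical below 0.35 rad and contact force between tin_a and mill below 0.1 N and contact force between tin_a and crank below 0.1 N and contact force between tin_a and tin_b below 0.1 N and contact force between tin_a and tin_c below 0.1 N and contact force between tin_b and anything else between 0.5 and 4.5 N and contact force between tin_c and anything else between 0.5 and 4.5 N and linear speed of tin_a below 0.03 m/s and distance of each of tin_b, tin_c from where it was at the start of the episode below 0.05 m and angle between each of tin_b, tin_c's own z axis and vertical below 0.1 rad and linear speed of each of tin_b, tin_c below 0.02 m/s) or (height (world z) of tin_b above 0.1 m and distance of tin_b from where it was at the start of the episode below 0.22 m and contact force between tin_b and the fingers above 1 N and angle between tin_b's own z axis and vertical below 0.35 rad and contact force between tin_b and mill below 0.1 N and contact force between tin_b and crank below 0.1 N and contact force between tin_b and tin_a below 0.1 N and contact force between tin_b and tin_c below 0.1 N and contact force between tin_a and anything else between 0.5 and 4.5 N and contact force between tin_c and anything else between 0.5 and 4.5 N and linear speed of tin_b below 0.03 m/s and distance of each of tin_a, tin_c from where it was at the start of the episode below 0.05 m and angle between each of tin_a, tin_c's own z axis and vertical below 0.1 rad and linear speed of each of tin_a, tin_c below 0.02 m/s) or (height (world z) of tin_c above 0.1 m and distance of tin_c from where it was at the start of the episode below 0.22 m and contact force between tin_c and the fingers above 1 N and angle between tin_c's own z axis and vertical below 0.35 rad and contact force between tin_c and mill below 0.1 N and contact force between tin_c and crank below 0.1 N and contact force between tin_c and tin_a below 0.1 N and contact force between tin_c and tin_b below 0.1 N and contact force between tin_a and anything else between 0.5 and 4.5 N and contact force between tin_b and anything else between 0.5 and 4.5 N and linear speed of tin_c below 0.03 m/s and distance of each of tin_a, tin_b from where it was at the start of the episode below 0.05 m and angle between each of tin_a, tin_b's own z axis and vertical below 0.1 rad and linear speed of each of tin_a, tin_b below 0.02 m/s))); the arm keeps its last pose, push and grip.
It fails at once if a tin is lifted before the crank is on (not (horizontal distance between crank and shaft_foot below 0.004 m and z of crank in the frame of mill between 0.11 and 0.119 m and angle between crank's own z axis and vertical below 0.1 rad) and height (world z) of any of tin_a, tin_b, tin_c above 0.02 m).
It fails at once if another thing on the worktop is pushed more than 4 cm (distance of any of mug_tan, mug_brown, scoop, soap, sugar_jar, bowl from where it was at the start of the episode above 0.04 m).
It fails at once if another thing on the worktop is tipped over (angle between any of mug_tan, mug_brown, scoop, soap, sugar_jar, bowl's own z axis and vertical above 0.6 rad).
It fails at once if a tin is tipped over (angle between any of tin_a, tin_b, tin_c's own z axis and vertical above 0.8 rad).
It also fails if it takes over 72 s, if anything falls off the work surface, if the arm or the gripper's body presses on something with over 40 N, if the wrist force passes 120 N, or if a joint passes its speed limit or range.

### The arm

A 6-joint arm with a two-finger parallel gripper is mounted at the origin on the work surface. World frame = base frame: x ahead of the robot, y to its left, z up, the work surface at z = 0. Lengths are in m, angles in rad, forces in N, time in s.
With the tool pointing down it reaches from about 0.425 to 1.125 m from the base axis. Payload 14.9 kg.
Tool frame: the origin (TCP) lies at the very end of the fingers, on their centre line; the grasp point (between the pads) lies 19 mm behind it; z points along the fingers, y is the line along which they close (so a half turn about z gives the same grasp; the last joint's range is limited). The gripper opens to 91 mm and grips with 3 to 60 N. Pads are 32 mm wide; open, the fingers measure 118 mm over their backs; the gripper's body (76 mm by 178 mm) begins 60 mm behind the grasp point.
Start: joints at [1.275, 0.379, 1.734, -0, 1.028, -0.033], TCP at [0.182, 0.676, 0.214] pointing down, gripper open.
Joint ranges: [-2.77, 2.77], [-0.74, 2.19], [0, 2.66], [-1.06, 4.2], [0.31, 2.87], [-3.08, 3.08]. Speed limits (rad/s): [1.89, 1.89, 2.39, 3.14, 3.14, 3.14].

### API

Orientations are given as a unit quaternion [w, x, y, z].
In Python, from rig import get_state, camera, camera_info, sign_off, spot_in, masks_of gives the robot as it stands.
- The arm moves only by the tool drive_tool, never from a script. Its argument "motion" is a list of rows, each an object with "delta_pos": the shift along the tool's x, y, z in mm, a list of three; "turn": the turn, a rotation vector about the tool's x, y, z in degrees, a list of three. In form: [{"delta_pos": [x, y, z], "turn": [wx, wy, wz]}, ...]. A call has 1 to 12 rows; each row is the pose to reach, as a shift and turn from the pose commanded when the call began, along the tool's axes at that moment; what a row does not reach only later rows make up. A row lasts 1/8 s, in which the tool goes at most 62.5 mm and 10.7 degrees, less where a joint would pass 70% of its speed; a pose out of reach is approached as far as the arm can. A call with a gripper value outside its range is refused whole. "jaw" is the opening, from 0 (shut) to 1 (fully open), set as the call begins (left out, the last holds). The fingers move at their own pace and stop on an object; "newtons" is the grip in N (left out, the last holds). Time passes only in rows, so rows that repeat a pose let the fingers close. It gives the time, the measured TCP pose, the force, the opening and the grip force at its end, in the units of the state.
- get_state(): the state, without advancing time (a new reading comes with each control period).
- camera(name): name is "side" or "top" or "wrist"; returns the picture (480x640x3 uint8, red, green, blue); there is no depth.
- camera_info(name): a dict with "intrinsics" (3x3 intrinsics, pixels), "rvec" (rotation vector, rad) and "tvec" (3), from world to camera coordinates, as OpenCV has them; the wrist camera has in their place "hand_eye" (4x4, takes a point from camera to tool coordinates, whose origin is the TCP and whose axes are the flange's). Camera axes: x right, y down, z forward; pixel columns grow to the right and rows downward; lengths in m; the calibration is good to about 2 mm. A picture is of the moment at which its call begins: read the wrist's pose just before it. camera_info takes no time and is no camera call.
- sign_off(): hands the job in; it is judged then, once.
Trained networks look in the newest picture that a camera, given by its name, has taken for a name from the list of things; names that differ only in an ending like _2 or _b are one class to them, and where a whole thing is asked for, a point or a joint stands for the part that bears it (a point fixed in the world has none). Each returns a list of dicts, best first, with "confidence" (0 to 1); they miss things now and then, are a little off and sometimes report something else, mostly with a low value. They report only what shows in the picture. A call takes as long as a camera call.
- spot_in(camera, target): "extent" ([left, top, right, bottom] as shares, 0 to 1, of the picture: columns of its width, rows of its height, round what is visible of it).
- masks_of(camera, target): "pixels" (480x640 bool, what is visible of it) and "extent" ([left, top, right, bottom] as shares, 0 to 1, of the picture: columns of its width, rows of its height, round what is visible of it).
The state is a dict: "t": time; "qpos": joint angles; "qd": joint speeds; "joint_efforts": joint torques, N m; "eef_pos": TCP position; "eef_rot": TCP orientation; "contact_force": force on the tool from outside, world axes, zero at the start; "ft_torque": the same for the moment, N m; "width": opening from 0.0 (shut) to 1.0 (fully open); "grip_force": force on a finger pad.
Only numpy, scipy, OpenCV 4.12 (cv2) and the standard library are available. Lean on these libraries where they do the work, as an engineer would, in place of code of your own. Each camera call takes 0.05 s, during which the arm holds its last target. There are 200 camera calls.

## Working session

There is one attempt and no reset: what is moved stays moved. The work goes in short steps, Python scripts to look and compute and a tool call to move; the robot and the scene stay as the last step left them, time stands still between calls to the robot, and variables do not carry over. Pictures are saved under pics/ and viewed, at most 10 in all, crops included, and the job is handed in when it is done.

Besides the shell and the picture viewer there is one more tool, called after ">>>" as a command line: name --argument value ..., lists and objects as JSON in quotes. drive_tool: Moves the arm, as the interface text tells. Its arguments: {"type":"object","properties":{"motion":{"type":"array"},"jaw":{"type":"number"},"newtons":{"type":"number"}},"required":["motion"]}

```bash
mkdir -p pics
cat > h.py <<'E'
import numpy as np, cv2
from scipy.spatial.transform import Rotation as R
from rig import *
def P(name):
    i=camera_info(name); K=np.array(i["intrinsics"])
    if name=="wrist":
        s=get_state(); q=s["eef_rot"]; T=np.eye(4); T[:3,:3]=R.from_quat([q[1],q[2],q[3],q[0]]).as_matrix(); T[:3,3]=s["eef_pos"]
        M=np.linalg.inv(T@np.array(i["hand_eye"]))
    else:
        M=np.eye(4); M[:3,:3]=cv2.Rodrigues(np.array(i["rvec"],float))[0]; M[:3,3]=np.ravel(i["tvec"])
    return K,M
def onplane(K,M,uv,z):
    uv=np.atleast_2d(np.array(uv,float)); d=np.c_[uv,np.ones(len(uv))]@np.linalg.inv(K).T@M[:3,:3]
    c=-M[:3,:3].T@M[:3,3]; return c+d*((z-c[2])/d[:,2])[:,None]
def proj(K,M,X):
    p=(np.atleast_2d(X)@M[:3,:3].T+M[:3,3])@K.T; return p[:,:2]/p[:,2:]
def save(im,n): cv2.imwrite("pics/"+n,cv2.cvtColor(im,cv2.COLOR_RGB2BGR))
E
python3 - <<'E'
from h import *
s=get_state(); print({k:np.round(v,3) for k,v in s.items()})
for c in ("side","top"):
    K,M=P(c); print(c,"cam at",np.round(-M[:3,:3].T@M[:3,3],3)); save(camera(c),c+".png")
    for n in ("mill","crank","crank_knob","tin_a","mug_tan","mug_brown","scoop","soap","sugar_jar","bowl"):
        for d in spot_in(c,n)[:4]:
            e=np.array(d["extent"])*[640,480,640,480]
            print(n,round(d["confidence"],2),np.round(e), np.round(onplane(K,M,[(e[0]+e[2])/2,(e[1]+e[3])/2],.05)[0],3))
print(get_state()["t"])
E
```

```text
{'t': np.float64(0.0), 'qpos': array([ 1.275,  0.379,  1.735, -0.   ,  1.028, -0.033]), 'qd': array([ 0.001, -0.   , -0.001, -0.   ,  0.001, -0.001]), 'joint_efforts': array([-4.0000e-03, -7.6374e+01, -4.3436e+01,  6.5000e-02,  4.2000e-02,
       -0.0000e+00]), 'eef_pos': array([0.182, 0.676, 0.213]), 'eef_rot': array([-0.   ,  0.131,  0.991, -0.001]), 'contact_force': array([-0.247,  0.175,  0.568]), 'ft_torque': array([-0.007,  0.046,  0.035]), 'grip_force': np.float64(0.0), 'width': np.float64(0.997)}
side cam at [ 0.243 -0.757  0.681]
mill 0.71 [386. 331. 447. 378.] [ 0.654 -0.325  0.05 ]
mill 0.65 [317. 256. 386. 335.] [ 0.625 -0.131  0.05 ]
crank 0.91 [282. 348. 336. 414.] [ 0.451 -0.299  0.05 ]
crank_knob 0.95 [283. 346. 338. 411.] [ 0.455 -0.294  0.05 ]
crank_knob 0.28 [214. 201. 235. 239.] [0.462 0.277 0.05 ]
tin_a 0.87 [211. 200. 238. 239.] [0.463 0.281 0.05 ]
tin_a 0.77 [272. 204. 294. 241.] [0.6   0.202 0.05 ]
tin_a 0.74 [219. 242. 250. 288.] [0.428 0.073 0.05 ]
mug_tan 0.95 [234. 279. 271. 335.] [ 0.422 -0.079  0.05 ]
mug_brown 0.72 [291. 182. 315. 217.] [0.7   0.298 0.0
[... 459 characters left out ...]
59.] [ 0.619 -0.123  0.05 ]
crank 0.73 [448. 281. 506. 317.] [ 0.46  -0.273  0.05 ]
crank_knob 0.96 [455. 284. 507. 316.] [ 0.458 -0.281  0.05 ]
crank_knob 0.43 [286. 183. 312. 243.] [0.641 0.068 0.05 ]
tin_a 0.93 [203. 215. 243. 250.] [0.605 0.222 0.05 ]
tin_a 0.64 [276. 304. 308. 335.] [0.429 0.087 0.05 ]
tin_a 0.63 [169. 295. 210. 319.] [0.459 0.287 0.05 ]
mug_tan 0.65 [336. 298. 390. 340.] [ 0.427 -0.05   0.05 ]
mug_brown 0.83 [155. 160. 201. 210.] [0.706 0.315 0.05 ]
scoop 0.96 [289. 183. 313. 241.] [0.642 0.065 0.05 ]
soap 0.59 [245. 129. 285. 172.] [0.773 0.137 0.05 ]
sugar_jar 0.83 [345. 118. 375. 160.] [ 0.79  -0.059  0.05 ]
bowl 0.62 [461. 175. 521. 223.] [ 0.657 -0.315  0.05 ]
1.1
```

View pics/top.png

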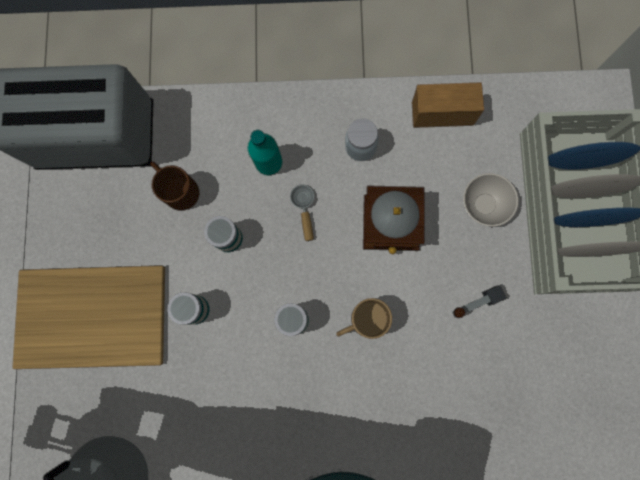

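View pics/side.png

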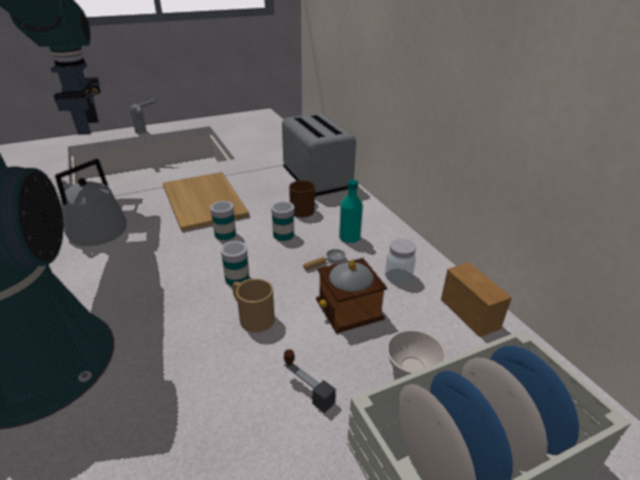

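The top view shows the crank hub at about (495,295) and its knob at (459,312), with the mill shaft at (397,211). The tin lids are at (222,234), (187,308) and (292,319). The side view agrees: hub top at (322,390), knob at (289,355) and shaft at (352,265).

```bash
cat >> h.py <<'E'
def tri(obs):
    A=[];b=[]
    for K,M,uv in obs:
        c=-M[:3,:3].T@M[:3,3]; d=M[:3,:3].T@np.linalg.inv(K)@[*uv,1]; d/=np.linalg.norm(d); Q=np.eye(3)-np.outer(d,d); A.append(Q); b.append(Q@c)
    return np.linalg.lstsq(np.vstack(A),np.hstack(b),rcond=None)[0]
def rel(x,y,z,psi):
    """delta in tool axes (mm) and turn (deg) from current pose to tool-down at x,y,z with tool y at angle psi deg"""
    s=get_state(); q=s["eef_rot"]; R0=R.from_quat([q[1],q[2],q[3],q[0]])
    a=np.radians(psi); y_=[np.cos(a),np.sin(a),0]; z_=[0,0,-1]; x_=np.cross(y_,z_)
    R1=R.from_matrix(np.c_[x_,y_,z_]); 
    return np.round(R0.inv().apply(np.array([x,y,z])-s["eef_pos"])*1000,1).tolist(), np.round((R0.inv()*R1).as_rotvec(degrees=True),1).tolist()
E
python3 - <<'E'
from h import *
a=P("top");b=P("side")
for n,u,v in (("hubtop",(495,294),(323,390)),("knob",(459,312),(289,354)),("shaft",(398,211),(352,265)),("lidA",(222,233),(284,207)),("lidB",(186,308),(222,206)),("lidC",(292,319),(235,247))):
    print(n,np.round(tri([(*a,u),(*b,v)]),3), np.round(onplane(*a,u,.09),3))
c=camera_info("wrist"); print(np.round(c["hand_eye"],3),np.round(c["intrinsics"],0))
# arc at z .33 from present to hover over crank
r0,a0=.70,74.9;r1,a1=.535,-33
for k in range(1,12):
    f=k/11; r=r0+(r1-r0)*f; an=np.radians(a0+(a1-a0)*f); print(rel(r*np.cos(an),r*np.sin(an),.32,75-50*f))
E
```

```text
hubtop [ 0.47  -0.313  0.033] [[ 0.466 -0.297  0.09 ]]
knob [ 0.437 -0.235  0.059] [[ 0.435 -0.228  0.09 ]]
shaft [ 0.625 -0.121  0.123] [[ 0.63  -0.124  0.09 ]]
lidA [0.603 0.214 0.09 ] [[0.598 0.216 0.09 ]]
lidB [0.458 0.282 0.092] [[0.456 0.283 0.09 ]]
lidC [0.433 0.082 0.094] [[0.43  0.083 0.09 ]]
[[-0.    -0.97  -0.241  0.069]
 [ 1.    -0.     0.    -0.   ]
 [-0.    -0.241  0.97  -0.172]
 [ 0.     0.     0.     1.   ]] [[358.   0. 322.]
 [  0. 358. 236.]
 [  0.   0.   1.]]
([-117.2, -25.1, -106.1], [-0.0, 0.0, 4.5])
([-225.4, -69.1, -106.1], [-0.0, 0.0, 9.0])
([-322.2, -129.8, -106.1], [-0.0, 0.0, 13.6])
([-405.2, -204.6, -106.1], [-0.0, 0.0, 18.1])
([-472.3, -290.7, -106.0], [-0.0, 0.0, 22.7])
([-522.3, -384.9, -106.0], [-0.0, 0.0, 27.2])
([-554.4, -483.9, -106.0], [-0.0, 0.0, 31.8])
([-568.4, -584.5, -106.0], [-0.0, 0.0, 36.3])
([-564.7, -683.5, -106.0], [-0.0, 0.0, 40.9])
([-544.4, -777.8, -106.0], [-0.0, 0.0, 45.4])
([-508.9, -864.8, -106.0], [-0.0, 0.0, 49.9])
```

>>> drive_tool --motion '[{"delta_pos": [-40, -8, -45], "turn": [0, 0, 2]}, {"delta_pos": [-90, -18, -80], "turn": [0, 0, 4]}, {"delta_pos": [-145, -37, -100], "turn": [0, 0, 6]}, {"delta_pos": [-200, -58, -100], "turn": [0, 0, 8]}, {"delta_pos": [-250, -85, -100], "turn": [0, 0, 11]}, {"delta_pos": [-298, -115, -100], "turn": [0, 0, 13]}, {"delta_pos": [-345, -150, -100], "turn": [0, 0, 16]}, {"delta_pos": [-385, -187, -100], "turn": [0, 0, 18]}, {"delta_pos": [-425, -230, -100], "turn": [0, 0, 20]}, {"delta_pos": [-460, -274, -100], "turn": [0, 0, 23]}, {"delta_pos": [-490, -322, -100], "turn": [0, 0, 25]}, {"delta_pos": [-516, -372, -100], "turn": [0, 0, 27]}]'

```text
t: 2.6
eef_pos: [0.5839, 0.1809, 0.314]
eef_rot: [0.0, 0.359, 0.933, 0.0]
contact_force: [0.6, 0.2, 0.6]
width: 0.999
grip_force: 0.0
```

Run:
```python
from h import *
print(np.round(get_state()["eef_pos"],3))
r0,a0=.575,np.degrees(np.arctan2(*get_state()["eef_pos"][1::-1]));r1,a1=.562,-33.6
r0=np.hypot(*get_state()["eef_pos"][:2])
for k in range(1,13):
    f=k/12; r=r0+(r1-r0)*f; an=np.radians(a0+(a1-a0)*f); print(rel(r*np.cos(an),r*np.sin(an),.25 if k>11 else .3,48-23*f))
```

```text
[0.584 0.181 0.314]
([-35.6, -27.8, 14.0], [0.0, 0.0, 1.8])
([-68.9, -58.0, 14.0], [0.0, 0.0, 3.7])
([-99.5, -90.4, 14.0], [0.0, 0.0, 5.6])
([-127.5, -124.7, 14.0], [0.0, 0.0, 7.5])
([-152.7, -160.8, 14.0], [0.0, 0.0, 9.5])
([-175.0, -198.4, 14.0], [0.0, 0.0, 11.4])
([-194.3, -237.3, 14.0], [0.0, 0.0, 13.3])
([-210.5, -277.2, 14.0], [0.0, 0.0, 15.2])
([-223.6, -317.9, 14.0], [0.0, 0.0, 17.1])
([-233.6, -359.2, 14.0], [0.0, 0.0, 19.0])
([-240.4, -400.8, 14.0], [0.0, 0.0, 21.0])
([-244.0, -442.6, 63.9], [0.0, 0.0, 22.9])
```

>>> drive_tool --motion '[{"delta_pos": [-36, -28, 10], "turn": [0, 0, 2]}, {"delta_pos": [-69, -58, 10], "turn": [0, 0, 4]}, {"delta_pos": [-100, -90, 10], "turn": [0, 0, 6]}, {"delta_pos": [-128, -125, 10], "turn": [0, 0, 8]}, {"delta_pos": [-153, -161, 10], "turn": [0, 0, 10]}, {"delta_pos": [-175, -198, 10], "turn": [0, 0, 12]}, {"delta_pos": [-194, -237, 10], "turn": [0, 0, 14]}, {"delta_pos": [-211, -277, 10], "turn": [0, 0, 16]}, {"delta_pos": [-224, -318, 14], "turn": [0, 0, 18]}, {"delta_pos": [-234, -360, 25], "turn": [0, 0, 20]}, {"delta_pos": [-241, -405, 45], "turn": [0, 0, 22]}, {"delta_pos": [-244, -443, 64], "turn": [0, 0, 23]}]'

```text
t: 4.1
eef_pos: [0.467, -0.311, 0.2495]
eef_rot: [0.0, 0.538, 0.843, -0.0]
contact_force: [0.7, -0.4, 0.1]
width: 1.002
grip_force: 0.0
```

>>> drive_tool --motion '[{"delta_pos": [0, 0, 0], "turn": [0, 0, 0]}, {"delta_pos": [0, 0, 0], "turn": [0, 0, 0]}]'

```text
t: 4.35
eef_pos: [0.4683, -0.3096, 0.2504]
eef_rot: [0.0, 0.538, 0.843, 0.0]
contact_force: [-0.4, -1.5, 0.5]
width: 1.001
grip_force: 0.0
```

Run:
```python
from h import *
s=get_state();print(np.round(s["eef_pos"],4),s["eef_rot"],np.abs(s["qd"]).max(),s["qpos"])
save(camera("wrist"),"w1.png")
for n in("crank","crank_knob"):
    for d in masks_of("wrist",n)[:2]:
        p=d["pixels"];ys,xs=np.nonzero(p);print(n,d["confidence"],np.array(d["extent"])*[640,480,640,480],len(xs))
```

```text
[ 0.4683 -0.3096  0.2504] [2.77793804e-04 5.37796578e-01 8.43074588e-01 5.33922512e-05] 0.01610772790957661 [-6.25734272e-01  1.16614313e-01  1.99419009e+00  1.61837583e-04
  1.03023978e+00 -1.06097106e+00]
crank 0.74 [307.904 123.408 335.616 232.992] 2075
crank_knob 0.97 [308.8   123.696 334.72  231.6  ] 1950
crank_knob 0.55 [454.4     6.624 638.4   188.112] 22381
```

View pics/w1.png

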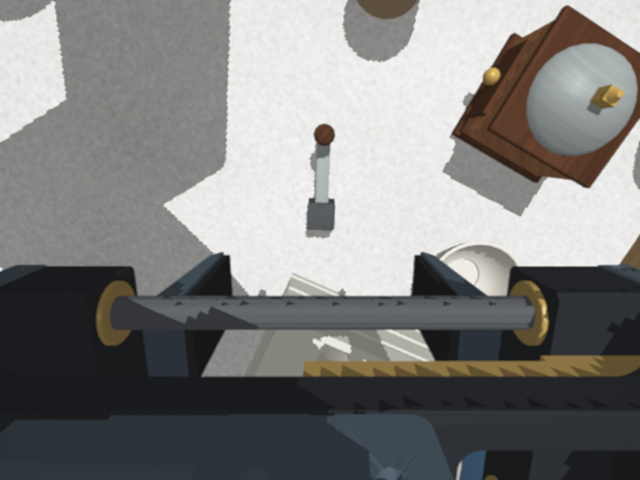

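The wrist view shows the hub at about (320,213), the knob at (324,134) and the shaft tip at (610,94). The crank is undisturbed. I'll fit the crank and mill silhouettes over all three views.

```bash
cat >> h.py <<'E'
from scipy.optimize import minimize
def box(x0,x1,y0,y1,z0,z1): return np.array([[x,y,z] for x in(x0,x1) for y in(y0,y1) for z in(z0,z1)],float)
def cyl(x,y,r,z0,z1): t=np.linspace(0,2*np.pi,24,endpoint=False); return np.vstack([np.c_[x+r*np.cos(t),y+r*np.sin(t),np.full(24,z)] for z in(z0,z1)])
CRANK=[box(-.015,.015,-.015,.015,0,.04),box(0,.085,-.007,.007,.03,.036),cyl(.085,0,.011,.036,.07)]
def sil(parts,K,M,p):
    im=np.zeros((480*4,640*4),np.uint8)
    for X in parts:
        Y=X@R.from_euler("z",p[3]).as_matrix().T+p[:3]
        cv2.fillConvexPoly(im,cv2.convexHull((proj(K,M,Y)*4+1.5).astype(np.float32)).round().astype(np.int32),255)
    return cv2.resize(im,(640,480),interpolation=cv2.INTER_AREA)/255.
def fit(parts,obs,p0,step):
    def f(p): return sum(1-np.minimum(s:=sil(parts,K,M,p),m).sum()/np.maximum(s,m).sum() for K,M,m in obs)
    r=minimize(f,p0,method="Nelder-Mead",options=dict(initial_simplex=np.vstack([p0]+[np.array(p0)+np.eye(4)[i]*step[i] for i in range(4)]),xatol=1e-4,fatol=1e-4,maxiter=300))
    return r.x,[1-f(r.x)] if len(obs)==1 else r.fun
E
python3 - <<'E'
from h import *
obs={}
for c in("wrist","top","side"):
    K,M=P(c); im=camera(c); d=masks_of(c,"crank")+masks_of(c,"crank_knob")
    d=[x for x in d if x["confidence"]>.6]; m=d[0]["pixels"]
    for x in d:
        if x["confidence"]>.7 and (x["pixels"]&m).any(): m=m|x["pixels"]
    obs[c]=(K,M,m.astype(float)); print(c,[x["confidence"] for x in d],m.sum())
    if c=="wrist": e=np.argwhere(m); 
    if c=="wrist": W=im
p0=[.47,-.313,0,np.radians(113)]; st=[.01,.01,.01,.1]
for k in (["wrist"],["top"],["side"],["wrist","top","side"]):
    p,v=fit(CRANK,[obs[c] for c in k],p0,st); print(k,np.round(p[:3],4),round(np.degrees(p[3]),1),v)
v=W.copy(); s=sil(CRANK,*obs["wrist"][:2],p)
for n,mm,col in(("s",s>.5,(255,0,0)),("m",obs["wrist"][2]>.5,(0,255,0))):
    cs,_=cv2.findContours(mm.astype(np.uint8),cv2.RETR_EXTERNAL,cv2.CHAIN_APPROX_NONE); cv2.drawContours(v,cs,-1,col,1)
A=cv2.resize(v[110:240,255:385],(390,390),interpolation=cv2.INTER_NEAREST); B=cv2.resize(W[0:195,445:640],(390,390),interpolation=cv2.INTER_CUBIC)
save(np.hstack([A,B]),"w1c.png")
E
```

```text
wrist [0.86] 1962
top [0.88] 616
side [0.68] 1012
['wrist'] [ 0.4684 -0.3154 -0.0071] 112.7 [np.float64(0.9556099225108436)]
['top'] [ 0.4675 -0.3113  0.0044] 112.1 [np.float64(0.8974257240880344)]
['side'] [ 0.471  -0.3161  0.0017] 112.4 [np.float64(0.8928669472118649)]
['wrist', 'top', 'side'] [ 0.4686 -0.3146  0.002 ] 112.7 0.4137955775729788
```

View pics/w1c.png

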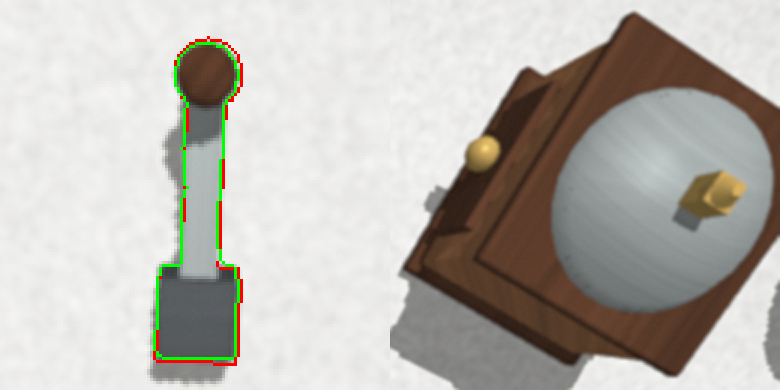

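The fitted outline matches the crank: hub at (0.4686, -0.3146), yaw 112.7°, standing on the worktop. Next I'll work out the descent.

Run:
```python
from h import *
for z in(.1,.006): print(rel(.4686,-.3146,z,22.7))
```

```text
([-4.8, -1.5, 150.0], [-0.0, 0.0, 2.2])
([-4.8, -1.5, 244.0], [-0.0, 0.0, 2.2])
```

>>> drive_tool --motion '[{"delta_pos": [-5, -1.5, 50], "turn": [0, 0, 2.2]}, {"delta_pos": [-5, -1.5, 100], "turn": [0, 0, 2.2]}, {"delta_pos": [-5, -1.5, 150], "turn": [0, 0, 2.2]}, {"delta_pos": [-5, -1.5, 185], "turn": [0, 0, 2.2]}, {"delta_pos": [-5, -1.5, 210], "turn": [0, 0, 2.2]}, {"delta_pos": [-5, -1.5, 230], "turn": [0, 0, 2.2]}, {"delta_pos": [-5, -1.5, 243], "turn": [0, 0, 2.2]}, {"delta_pos": [-5, -1.5, 243], "turn": [0, 0, 2.2]}]'

```text
t: 5.95
eef_pos: [0.4685, -0.3147, 0.0065]
eef_rot: [-0.0, 0.554, 0.833, 0.0]
contact_force: [0.0, -0.6, 1.0]
width: 0.997
grip_force: 0.0
```

>>> drive_tool --motion '[{"delta_pos": [0, 0, 0], "turn": [0, 0, 0]}, {"delta_pos": [0, 0, 0], "turn": [0, 0, 0]}, {"delta_pos": [0, 0, 0], "turn": [0, 0, 0]}, {"delta_pos": [0, 0, 0], "turn": [0, 0, 0]}, {"delta_pos": [0, 0, 0], "turn": [0, 0, 0]}, {"delta_pos": [0, 0, 0], "turn": [0, 0, 0]}, {"delta_pos": [0, 0, 0], "turn": [0, 0, 0]}]' --jaw 0 --newtons 30

```text
t: 6.82
eef_pos: [0.4687, -0.3148, 0.0069]
eef_rot: [-0.0, 0.554, 0.833, -0.0]
contact_force: [0.5, 0.2, 0.2]
width: 0.324
grip_force: 30.0
```

>>> drive_tool --motion '[{"delta_pos": [0, 0, -30], "turn": [0, 0, 0]}, {"delta_pos": [0, 0, -80], "turn": [0, 0, 0]}, {"delta_pos": [0, 0, -130], "turn": [0, 0, 0]}, {"delta_pos": [20, 20, -175], "turn": [0, 0, 2]}, {"delta_pos": [48, 48, -200], "turn": [0, 0, 6]}, {"delta_pos": [78, 78, -200], "turn": [0, 0, 11]}, {"delta_pos": [108, 108, -200], "turn": [0, 0, 16]}, {"delta_pos": [132, 132, -200], "turn": [0, 0, 20]}, {"delta_pos": [145, 145, -200], "turn": [0, 0, 22]}, {"delta_pos": [150, 150, -200], "turn": [0, 0, 22.7]}, {"delta_pos": [150, 150, -200], "turn": [0, 0, 22.7]}, {"delta_pos": [150, 150, -200], "turn": [0, 0, 22.7]}]'

```text
t: 8.32
eef_pos: [0.5487, -0.1191, 0.2069]
eef_rot: [-0.0, 0.707, 0.707, -0.0]
contact_force: [0.5, 0.5, -1.5]
width: 0.326
grip_force: 30.0
```

Run:
```python
from h import *
import json
s=get_state();print(np.round(s["eef_pos"],4),s["eef_rot"],np.abs(s["qd"]).max(),s["width"])
K,M=P("wrist"); im=camera("wrist"); save(im,"w2.png"); np.savez("w2.npz",im=im,K=K,M=M)
for n in("mill","crank"):
    for d in masks_of("wrist",n)[:2]: print(n,d["confidence"],np.array(d["extent"])*[640,480,640,480])
```

```text
[ 0.5487 -0.1191  0.2069] [-6.42041556e-05  7.06886733e-01  7.07326754e-01 -7.71781815e-05] 0.003151979314153721 0.3258889768884793
mill 0.59 [338.176 153.888 492.096 279.984]
crank 0.98 [285.888  50.112 358.4   343.2  ]
```

View pics/w2.png

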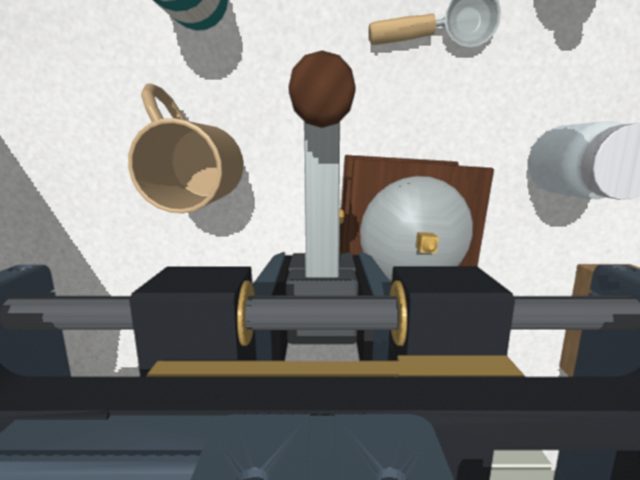

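The wrist view shows the knob at (322,88) and the hub rear edge near (322,256) in the fingers. The shaft tip is at about (430,239) and the mill box's far right corner at (493,168). Next, a closer look at the mill.

Run:
```python
from h import *
d=np.load("w2.npz"); im=d["im"]
save(cv2.resize(im[148:273,335:500],None,fx=4.5,fy=4.5,interpolation=cv2.INTER_CUBIC),"w2c.png")
# brass colour blob for the shaft
hsv=cv2.cvtColor(im,cv2.COLOR_RGB2HSV); m=((hsv[...,0]>15)&(hsv[...,0]<30)&(hsv[...,1]>110)).astype(np.uint8); m[:, :400]=0;m[:220]=0;m[265:]=0;m[:,470:]=0
ys,xs=np.nonzero(m);print(xs.min(),xs.max(),ys.min(),ys.max(),len(xs))
print("pred for mill at .625,-.121:",proj(d["K"],d["M"],[[.625,-.121,.115],[.625,-.121,.129],[.625,-.121,.135]]).round(1).tolist())
```

```text
417 437 233 252 351
pred for mill at .625,-.121: [[423.7, 241.5], [429.1, 246.4], [431.5, 248.7]]
```

View pics/w2c.png

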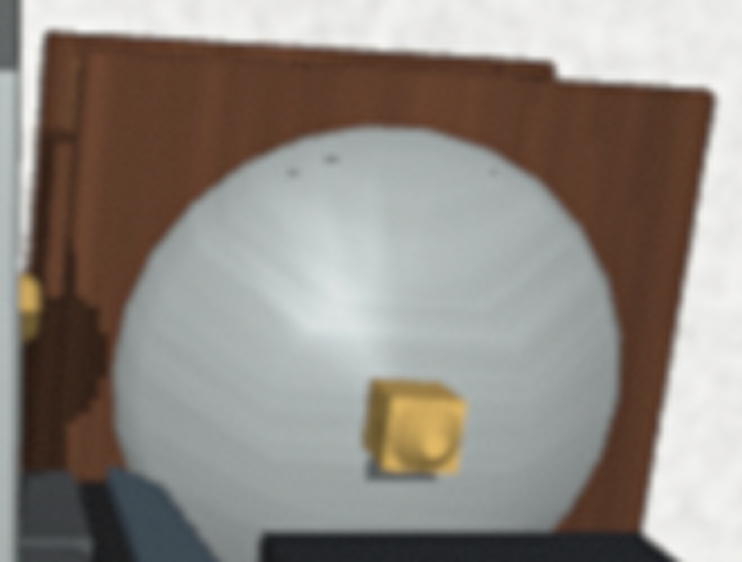

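Run:
```python
from h import *
d=np.load("w2.npz"); im=d["im"];K,M=d["K"],d["M"]
def c(x,y): return (335+x/4.5-.4,148+y/4.5-.4)
w=lambda a,z: onplane(K,M,c(*a),z)[0]
A,B,C,D=w((714,92),.092),w((641,535),.092),w((560,78),.092),None
print("corner",A.round(4),"right edge ang",np.degrees(np.arctan2(*(A-B)[1::-1]))-90,"far edge",np.degrees(np.arctan2(*(A-C)[1::-1])))
q=np.array([w(a,.129) for a in((388,388),(466,400),(460,474),(380,472))]);print("shaft face",q.round(4).tolist(),q.mean(0).round(4),[round(np.degrees(np.arctan2(*(q[j]-q[i])[1::-1])),1) for i,j in((0,1),(3,2),(3,0),(2,1))])
# knob/arm check: minimise over crank y(offset along arm), yaw, z
masks_of("wrist","crank"); m=[x for x in masks_of("wrist","crank")][0]["pixels"].astype(float)
m[250:]=0
s=get_state()["eef_pos"]
def f(p):
    h=sil(CRANK,K,M,[p[0],p[1],s[2]-.0067+p[3],p[2]]); h[250:]=0
    return 1-np.minimum(h,m).sum()/np.maximum(h,m).sum()
for free in(3,4):
    r=minimize(lambda p:f([*p,0][:4] if free==3 else p),[s[0],s[1],np.pi/2,0][:free],method="Nelder-Mead",options=dict(initial_simplex=np.vstack([np.array([s[0],s[1],np.pi/2,0])[:free]]+[np.array([s[0],s[1],np.pi/2,0])[:free]+np.eye(free)[i]*.006 for i in range(free)])))
    print("crank rel TCP mm",((r.x[:2]-s[:2])*1000).round(2),np.degrees(r.x[2]).round(2),r.x[3:],r.fun)
```

```text
corner [ 0.6824 -0.0672  0.092 ] right edge ang -2.9587682708042564 far edge -5.03021876427657
shaft face [[0.6184, -0.1116, 0.129], [0.631, -0.1136, 0.129], [0.631, -0.1259, 0.129], [0.618, -0.1256, 0.129]] [ 0.6246 -0.1192  0.129 ] [np.float64(-8.9), np.float64(-1.5), np.float64(88.5), np.float64(90.0)]
crank rel TCP mm [-1.5  -2.67] 90.19 [] 0.09116572306157245
crank rel TCP mm [-1.35 -0.63] 90.34 [-0.00814724] 0.05963005349681472
```

>>> drive_tool --motion '[{"delta_pos": [0.5, 30, 0], "turn": [0, 0, 3.5]}, {"delta_pos": [0.5, 60, 0], "turn": [0, 0, 3.5]}, {"delta_pos": [0.5, 77, 0], "turn": [0, 0, 3.5]}, {"delta_pos": [0.5, 77, 25], "turn": [0, 0, 3.5]}, {"delta_pos": [0.5, 77, 45], "turn": [0, 0, 3.5]}, {"delta_pos": [0.5, 77, 57], "turn": [0, 0, 3.5]}, {"delta_pos": [0.5, 77, 61], "turn": [0, 0, 3.5]}, {"delta_pos": [0.5, 77, 65], "turn": [0, 0, 3.5]}, {"delta_pos": [0.5, 77, 68], "turn": [0, 0, 3.5]}, {"delta_pos": [0.5, 77, 68], "turn": [0, 0, 3.5]}]'

```text
t: 9.82
eef_pos: [0.6261, -0.1179, 0.1391]
eef_rot: [0.0, 0.728, 0.685, 0.0]
contact_force: [-0.7, 0.4, -2.1]
width: 0.327
grip_force: 30.0
```

Run:
```python
from h import *
s=get_state();print(s)
a=camera("side");b=camera("top");K,M=P("side")
u=proj(K,M,[.6255,-.1185,.14])[0].astype(int);print(u)
A=cv2.resize(a[u[1]-35:u[1]+35,u[0]-35:u[0]+35],(400,400),interpolation=cv2.INTER_CUBIC)
v=proj(*P("top"),[.6255,-.1185,.14])[0].astype(int)
B=cv2.resize(camera("wrist")[120:270,250:400],(400,400),interpolation=cv2.INTER_CUBIC)
save(np.hstack([A,B]),"s3.png")
```

```text
{'t': 9.825, 'qpos': array([-2.22794001e-01,  3.77352175e-01,  1.89717631e+00, -7.34880469e-06,
        8.66894077e-01, -1.62512506e-01]), 'qd': array([ 0.00023467, -0.00173801, -0.00250305, -0.00016079,  0.00382703,
       -0.00032477]), 'joint_efforts': array([-1.79104315e-02, -7.14276266e+01, -3.85748005e+01,  5.90084307e-02,
       -9.72160022e-03, -5.78763661e-05]), 'eef_pos': array([ 0.62605074, -0.11794598,  0.13905675]), 'eef_rot': array([7.21017734e-05, 7.28093482e-01, 6.85477843e-01, 4.51858786e-05]), 'contact_force': array([-0.72218566,  0.36428045, -2.05027437]), 'ft_torque': array([-0.0663697 ,  0.07163259,  0.00981306]), 'grip_force': 29.99983012676239, 'width': 0.3272251420620362}
[351 257]
```

View pics/s3.png

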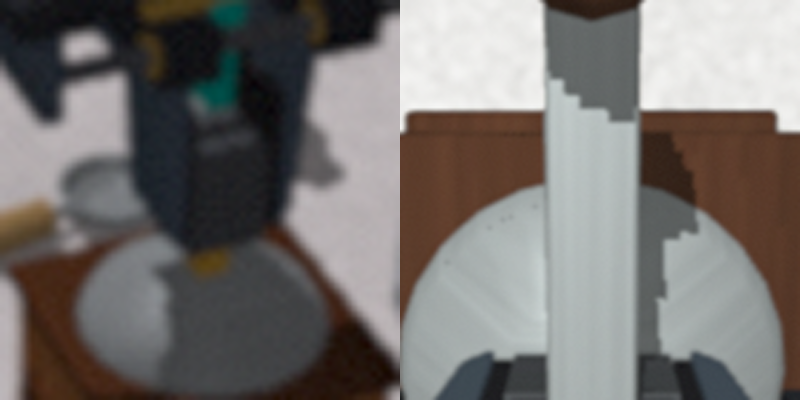

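The side crop shows the hub centred over the shaft tip with nothing touching. In the wrist crop the mill's edge is level and centred on the arm, so the yaw is right. I'll go down carefully.

>>> drive_tool --motion '[{"delta_pos": [0, 0, 2], "turn": [0, 0, 0]}, {"delta_pos": [0, 0, 4], "turn": [0, 0, 0]}, {"delta_pos": [0, 0, 6], "turn": [0, 0, 0]}, {"delta_pos": [0, 0, 6], "turn": [0, 0, 0]}]'

```text
t: 10.48
eef_pos: [0.626, -0.1181, 0.1327]
eef_rot: [0.0, 0.728, 0.685, -0.0]
contact_force: [0.9, -3.2, -3.5]
width: 0.33
grip_force: 30.0
```

>>> drive_tool --motion '[{"delta_pos": [-1, 0, 0], "turn": [0, 0, 0]}, {"delta_pos": [-1, 0, 2], "turn": [0, 0, 0]}, {"delta_pos": [-1, 0, 2], "turn": [0, 0, 0]}]'

```text
t: 10.85
eef_pos: [0.6258, -0.1188, 0.1307]
eef_rot: [-0.0, 0.728, 0.685, -0.0]
contact_force: [0.2, -0.0, -1.5]
width: 0.325
grip_force: 30.0
```

>>> drive_tool --motion '[{"delta_pos": [0, 0, 3], "turn": [0, 0, 0]}, {"delta_pos": [0, 0, 6], "turn": [0, 0, 0]}, {"delta_pos": [0, 0, 8], "turn": [0, 0, 0]}, {"delta_pos": [0, 0, 9], "turn": [0, 0, 0]}, {"delta_pos": [0, 0, 10], "turn": [0, 0, 0]}]'

```text
t: 11.48
eef_pos: [0.6259, -0.1189, 0.1219]
eef_rot: [-0.0, 0.728, 0.685, -0.0]
contact_force: [-11.8, 1.9, 24.2]
width: 0.327
grip_force: 30.0
```

>>> drive_tool --motion '[{"delta_pos": [0, 0, -0.5], "turn": [0, 0, 0]}, {"delta_pos": [0, 0, -0.5], "turn": [0, 0, 0]}, {"delta_pos": [0, 0, -0.5], "turn": [0, 0, 0]}, {"delta_pos": [0, 0, -0.5], "turn": [0, 0, 0]}, {"delta_pos": [0, 0, -0.5], "turn": [0, 0, 0]}, {"delta_pos": [0, 0, -25], "turn": [0, 0, 0]}, {"delta_pos": [0, 0, -65], "turn": [0, 0, 0]}, {"delta_pos": [0, 0, -110], "turn": [0, 0, 0]}, {"delta_pos": [0, 0, -110], "turn": [0, 0, 0]}]' --jaw 1

```text
t: 12.6
eef_pos: [0.6278, -0.1194, 0.2347]
eef_rot: [0.002, 0.728, 0.685, 0.002]
contact_force: [0.3, -0.3, -0.5]
width: 1.002
grip_force: 0.0
```

Run:
```python
from h import *
s=get_state();print(s["eef_pos"],s["contact_force"],s["width"],s["qpos"])
a=camera("side");b=camera("top")
A=cv2.resize(a[220:340,280:400],(400,400),interpolation=cv2.INTER_CUBIC)
B=cv2.resize(camera("wrist"),(400,300)); B=np.vstack([B,np.zeros((100,400,3),np.uint8)])
save(np.hstack([A,B]),"s4.png")
a,b=P("top"),P("side")
ob={}
for c in("top","side"):
    for d in masks_of(c,"tin_a"): 
        e=np.array(d["extent"])*[640,480,640,480]
        if d["confidence"]>.4: ob.setdefault(c,[]).append((d["pixels"],e)); print(c,d["confidence"],e.round())
TIN=[cyl(0,0,.03,0,.09)]
for n,x,y in(("A",.603,.214),("B",.458,.282),("C",.433,.082)):
    o=[]
    for c,(K,M) in(("top",a),("side",b)):
        u=proj(K,M,[x,y,.05])[0]; k=[m for m,e in ob.get(c,[]) if e[0]-4<u[0]<e[2]+4 and e[1]-4<u[1]<e[3]+4]
        if k: o.append((K,M,k[0].astype(float)))
    if o: p,v=fit(TIN,o,[x,y,0,0],[.01,.01,.01,0.001]); print(n,len(o),p[:3].round(4),v)
```

```text
[ 0.62777916 -0.11935658  0.2346519 ] [ 0.33419452 -0.26204711 -0.49152587] 1.002060213397323 [-2.24362626e-01  2.59123064e-01  1.85390236e+00  2.79282897e-05
  1.02278536e+00 -1.63972819e-01]
top 0.94 [276. 305. 308. 333.]
top 0.94 [166. 290. 208. 322.]
side 0.84 [270. 202. 294. 242.]
side 0.81 [222. 243. 255. 283.]
side 0.61 [211. 199. 237. 239.]
A 1 [0.6055 0.2158 0.0027] [np.float64(0.9586886601727626)]
B 2 [0.4589 0.2888 0.0005] 0.20363053743078885
C 2 [0.4312 0.0864 0.0041] 0.24985766898939687
```

View pics/s4.png

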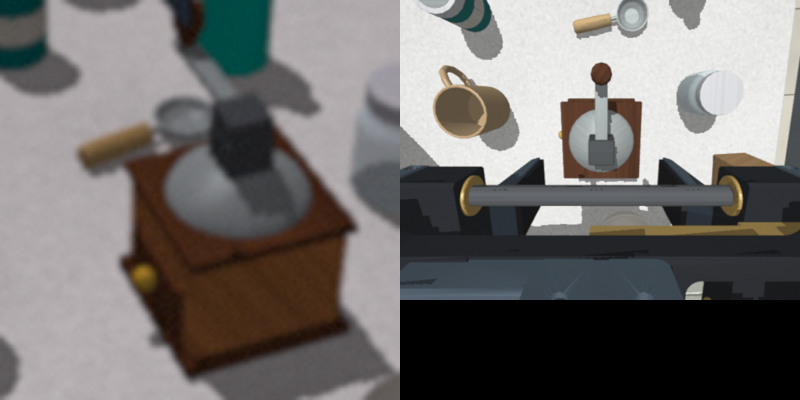

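The side crop shows the hub seated on the mill's shoulder. In the wrist crop the arm points away over the mill and the crank is free. Tins next.

Run:
```python
from h import *
print(rel(.4312,.0864,.235,0),rel(.4312,.0864,.045,0))
```

```text
([193.1, -206.1, -5.0], [-0.1, -0.0, -3.5]) ([193.1, -205.7, 185.0], [-0.1, -0.0, -3.5])
```

>>> drive_tool --motion '[{"delta_pos": [20, -21, 0], "turn": [0, 0, 0]}, {"delta_pos": [55, -59, 0], "turn": [0, 0, -2]}, {"delta_pos": [95, -101, 0], "turn": [0, 0, -3.5]}, {"delta_pos": [135, -144, 0], "turn": [0, 0, -3.5]}, {"delta_pos": [170, -182, 0], "turn": [0, 0, -3.5]}, {"delta_pos": [193, -206, 20], "turn": [0, 0, -3.5]}, {"delta_pos": [193, -206, 65], "turn": [0, 0, -3.5]}, {"delta_pos": [193, -206, 75], "turn": [0, 0, -3.5]}, {"delta_pos": [193, -206, 75], "turn": [0, 0, -3.5]}]'

```text
t: 13.98
eef_pos: [0.4319, 0.0859, 0.1557]
eef_rot: [-0.001, 0.707, 0.707, -0.001]
contact_force: [0.7, 0.3, 0.4]
width: 1.002
grip_force: 0.0
```

Run:
```python
from h import *
s=get_state();print(s["eef_pos"],s["eef_rot"],s["contact_force"],s["width"]);p=s["eef_pos"]
K,M=P("wrist");save(camera("wrist"),"w5.png")
for d in masks_of("wrist","tin_a"): print(d["confidence"],(np.array(d["extent"])*[640,480,640,480]).round())
print(proj(K,M,cyl(.4312,.0864,.03,.09,.09)).round()[:24:6].tolist())
```

```text
[0.43186727 0.08589627 0.15570279] [-5.45118391e-04  7.06973262e-01  7.07239667e-01 -7.50120972e-04] [0.70350155 0.25113685 0.44049848] 1.0017533132271708
0.98 [278. 188. 363. 292.]
0.67 [491.   0. 640. 107.]
0.56 [330.   0. 384.  13.]
0.45 [459. 451. 485. 480.]
[[367.0, 248.0], [323.0, 205.0], [279.0, 248.0], [323.0, 288.0]]
```

View pics/w5.png

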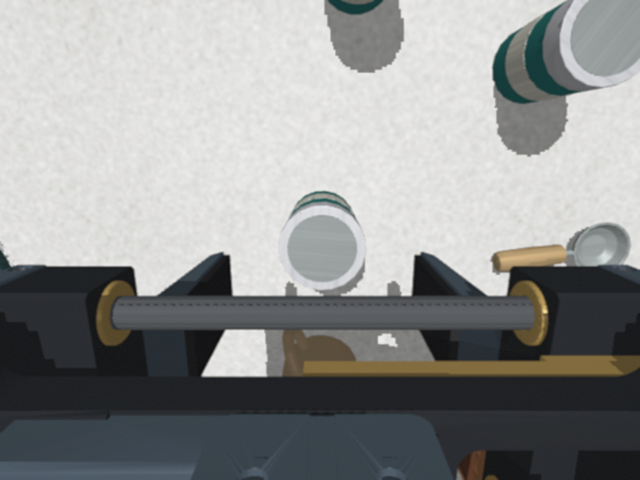

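The wrist view shows tin C's lid at (321,247), centred between the fingers and as predicted. I'll go down, grip and lift a little.

>>> drive_tool --motion '[{"delta_pos": [0, 0, 40], "turn": [0, 0, 0]}, {"delta_pos": [0, 0, 80], "turn": [0, 0, 0]}, {"delta_pos": [0, 0, 105], "turn": [0, 0, 0]}, {"delta_pos": [0, 0, 110], "turn": [0, 0, 0]}, {"delta_pos": [0, 0, 110], "turn": [0, 0, 0]}]'

```text
t: 14.7
eef_pos: [0.4328, 0.0861, 0.0469]
eef_rot: [0.0, 0.707, 0.707, 0.0]
contact_force: [0.1, 0.6, -0.5]
width: 1.004
grip_force: 0.0
```

>>> drive_tool --motion '[{"delta_pos": [0, 0, 0], "turn": [0, 0, 0]}, {"delta_pos": [0, 0, 0], "turn": [0, 0, 0]}, {"delta_pos": [0, 0, 0], "turn": [0, 0, 0]}, {"delta_pos": [0, 0, 0], "turn": [0, 0, 0]}, {"delta_pos": [0, 0, 0], "turn": [0, 0, 0]}, {"delta_pos": [0, 0, -10], "turn": [0, 0, 0]}, {"delta_pos": [0, 0, -30], "turn": [0, 0, 0]}, {"delta_pos": [0, 0, -45], "turn": [0, 0, 0]}, {"delta_pos": [0, 0, -50], "turn": [0, 0, 0]}, {"delta_pos": [0, 0, -50], "turn": [0, 0, 0]}, {"delta_pos": [0, 0, -50], "turn": [0, 0, 0]}]' --jaw 0.3 --newtons 30

```text
t: 16.08
eef_pos: [0.4316, 0.0861, 0.0955]
eef_rot: [-0.0, 0.707, 0.707, -0.0]
contact_force: [0.0, -0.0, -4.0]
width: 0.654
grip_force: 30.0
```

```bash
cat > weigh.py <<'E'
from h import *
f=[]
for i in range(10): f.append(get_state()["contact_force"]); camera("top")
f=np.array(f);s=get_state();print(f.mean(0),f.std(0),s["eef_pos"],s["width"],s["grip_force"],s["t"])
E
python3 weigh.py
```

```text
[-0.220196   -0.27781403 -3.13162089] [0.35488406 0.54563473 0.45995679] [0.43195069 0.0861401  0.09588829] 0.656311687636845 29.996539056301117 16.575
```

Tin C weighs about 3.1 N, so it is not the heaviest. I'll set it back down.

>>> drive_tool --motion '[{"delta_pos": [0, 0, 25], "turn": [0, 0, 0]}, {"delta_pos": [0, 0, 42], "turn": [0, 0, 0]}, {"delta_pos": [0, 0, 47], "turn": [0, 0, 0]}, {"delta_pos": [0, 0, 50], "turn": [0, 0, 0]}, {"delta_pos": [0, 0, 50], "turn": [0, 0, 0]}]'

```text
t: 17.2
eef_pos: [0.4323, 0.0862, 0.0464]
eef_rot: [0.0, 0.707, 0.707, 0.0]
contact_force: [0.1, -0.6, -2.6]
width: 0.654
grip_force: 30.0
```

>>> drive_tool --motion '[{"delta_pos": [0, 0, 0], "turn": [0, 0, 0]}, {"delta_pos": [0, 0, 0], "turn": [0, 0, 0]}, {"delta_pos": [0, 0, 0], "turn": [0, 0, 0]}, {"delta_pos": [0, 0, 0], "turn": [0, 0, 0]}, {"delta_pos": [0, 0, -50], "turn": [0, 0, 0]}, {"delta_pos": [0, 0, -105], "turn": [0, 0, 0]}, {"delta_pos": [20, 27, -125], "turn": [0, 0, 0]}, {"delta_pos": [50, 67, -125], "turn": [0, 0, 0]}, {"delta_pos": [85, 114, -125], "turn": [0, 0, 0]}, {"delta_pos": [115, 154, -125], "turn": [0, 0, 0]}, {"delta_pos": [130, 174, -120], "turn": [0, 0, 0]}, {"delta_pos": [130, 174, -110], "turn": [0, 0, 0]}]' --jaw 1

```text
t: 18.7
eef_pos: [0.6069, 0.2171, 0.1556]
eef_rot: [0.0, 0.707, 0.708, 0.0]
contact_force: [-1.0, -0.8, -0.8]
width: 1.0
grip_force: 0.0
```

Run:
```python
from h import *
camera("wrist"); K,M=P("wrist"); s=get_state();print(s["eef_pos"],np.abs(s["qd"]).max())
for d in masks_of("wrist","tin_a"): print(d["confidence"],(np.array(d["extent"])*[640,480,640,480]).round())
m=[d for d in masks_of("wrist","tin_a") if d["confidence"]>.5]
for d in m[:1]:
  print(fit([cyl(0,0,.03,0,.09)],[(K,M,d["pixels"].astype(float))],[.6055,.2158,0,0],[.01,.01,.002,.001]))
print(rel(.6055,.2158,.046,0))
```

```text
[0.60499416 0.2161128  0.15381206] 0.03799115801440255
0.79 [ 43.  92. 188. 190.]
0.66 [274. 188. 368. 289.]
(array([0.6055, 0.2158, 0.    , 0.    ]), [np.float64(0.0)])
([0.3, 1.2, 109.0], [-0.1, 0.0, 0.0])
```

>>> drive_tool --motion '[{"delta_pos": [0, 0, 40], "turn": [0, 0, 0]}, {"delta_pos": [0, 0, 80], "turn": [0, 0, 0]}, {"delta_pos": [0, 0, 105], "turn": [0, 0, 0]}, {"delta_pos": [0, 0, 110], "turn": [0, 0, 0]}, {"delta_pos": [0, 0, 110], "turn": [0, 0, 0]}]'

```text
t: 19.48
eef_pos: [0.606, 0.2161, 0.0468]
eef_rot: [0.0, 0.707, 0.707, 0.0]
contact_force: [-0.2, 0.4, 0.1]
width: 1.001
grip_force: 0.0
```

>>> drive_tool --motion '[{"delta_pos": [0, 0, 0], "turn": [0, 0, 0]}, {"delta_pos": [0, 0, 0], "turn": [0, 0, 0]}, {"delta_pos": [0, 0, 0], "turn": [0, 0, 0]}, {"delta_pos": [0, 0, 0], "turn": [0, 0, 0]}, {"delta_pos": [0, 0, 0], "turn": [0, 0, 0]}, {"delta_pos": [0, 0, -10], "turn": [0, 0, 0]}, {"delta_pos": [0, 0, -30], "turn": [0, 0, 0]}, {"delta_pos": [0, 0, -45], "turn": [0, 0, 0]}, {"delta_pos": [0, 0, -50], "turn": [0, 0, 0]}, {"delta_pos": [0, 0, -50], "turn": [0, 0, 0]}, {"delta_pos": [0, 0, -50], "turn": [0, 0, 0]}]' --jaw 0.3 --newtons 30

```text
t: 20.85
eef_pos: [0.6055, 0.2161, 0.0955]
eef_rot: [-0.0, 0.707, 0.707, -0.0]
contact_force: [0.1, 0.3, -1.8]
width: 0.651
grip_force: 30.0
```

```bash
python3 weigh.py
```

```text
[-0.00639769 -0.14664154 -1.66705194] [0.22451573 0.41559778 0.39504427] [0.60585385 0.2162419  0.09589103] 0.6537641875682507 29.999771118164062 21.35
```

Tin A weighs about 1.7 N, so tin B should be the heaviest.

>>> drive_tool --motion '[{"delta_pos": [0, 0, 25], "turn": [0, 0, 0]}, {"delta_pos": [0, 0, 42], "turn": [0, 0, 0]}, {"delta_pos": [0, 0, 47], "turn": [0, 0, 0]}, {"delta_pos": [0, 0, 50], "turn": [0, 0, 0]}, {"delta_pos": [0, 0, 50], "turn": [0, 0, 0]}]'

```text
t: 21.98
eef_pos: [0.6063, 0.2164, 0.0466]
eef_rot: [0.0, 0.707, 0.707, 0.0]
contact_force: [-0.9, -0.4, -1.5]
width: 0.654
grip_force: 30.0
```

>>> drive_tool --motion '[{"delta_pos": [0, 0, 0], "turn": [0, 0, 0]}, {"delta_pos": [0, 0, 0], "turn": [0, 0, 0]}, {"delta_pos": [0, 0, 0], "turn": [0, 0, 0]}, {"delta_pos": [0, 0, 0], "turn": [0, 0, 0]}, {"delta_pos": [0, 0, -50], "turn": [0, 0, 0]}, {"delta_pos": [0, 0, -105], "turn": [0, 0, 0]}, {"delta_pos": [12, -24, -125], "turn": [0, 0, 0]}, {"delta_pos": [31, -62, -125], "turn": [0, 0, 0]}, {"delta_pos": [51, -102, -125], "turn": [0, 0, 0]}, {"delta_pos": [66, -135, -120], "turn": [0, 0, 0]}, {"delta_pos": [72, -147, -110], "turn": [0, 0, 0]}, {"delta_pos": [72, -147, -110], "turn": [0, 0, 0]}]' --jaw 1

```text
t: 23.48
eef_pos: [0.4584, 0.2881, 0.1553]
eef_rot: [-0.0, 0.707, 0.708, -0.001]
contact_force: [-0.0, 0.6, -0.1]
width: 0.998
grip_force: 0.0
```

Run:
```python
from h import *
camera("wrist"); K,M=P("wrist"); s=get_state();print(s["eef_pos"],np.abs(s["qd"]).max())
for d in masks_of("wrist","tin_a"): print(d["confidence"],(np.array(d["extent"])*[640,480,640,480]).round())
```

```text
[0.45927134 0.28805482 0.15571976] 0.016466385535718484
0.97 [279. 190. 364. 289.]
0.75 [459. 264. 509. 297.]
```

>>> drive_tool --motion '[{"delta_pos": [0, 0, 40], "turn": [0, 0, 0]}, {"delta_pos": [0, 0, 80], "turn": [0, 0, 0]}, {"delta_pos": [0, 0, 105], "turn": [0, 0, 0]}, {"delta_pos": [0, 0, 110], "turn": [0, 0, 0]}, {"delta_pos": [0, 0, 110], "turn": [0, 0, 0]}]'

```text
t: 24.2
eef_pos: [0.4597, 0.2881, 0.0464]
eef_rot: [0.0, 0.707, 0.707, 0.0]
contact_force: [0.5, -0.9, 1.4]
width: 1.0
grip_force: 0.0
```

>>> drive_tool --motion '[{"delta_pos": [0, 0, 0], "turn": [0, 0, 0]}, {"delta_pos": [0, 0, 0], "turn": [0, 0, 0]}, {"delta_pos": [0, 0, 0], "turn": [0, 0, 0]}, {"delta_pos": [0, 0, 0], "turn": [0, 0, 0]}, {"delta_pos": [0, 0, 0], "turn": [0, 0, 0]}, {"delta_pos": [0, 0, -10], "turn": [0, 0, 0]}, {"delta_pos": [0, 0, -30], "turn": [0, 0, 0]}, {"delta_pos": [0, 0, -45], "turn": [0, 0, 0]}, {"delta_pos": [0, 0, -50], "turn": [0, 0, 0]}, {"delta_pos": [0, 0, -50], "turn": [0, 0, 0]}, {"delta_pos": [0, 0, -50], "turn": [0, 0, 0]}]' --jaw 0.3 --newtons 40

```text
t: 25.58
eef_pos: [0.4585, 0.288, 0.0955]
eef_rot: [-0.0, 0.707, 0.707, -0.0]
contact_force: [-0.5, -0.2, -5.6]
width: 0.649
grip_force: 40.0
```

```bash
python3 weigh.py
```

```text
[-0.24591271  0.32977015 -5.7616038 ] [0.49029421 0.56323086 0.22808576] [0.45882385 0.28815643 0.09588812] 0.6519953142662301 39.99371409416199 26.075
```

Tin B weighs about 5.8 N, so it is the heaviest. I'll raise it to 15 cm.

>>> drive_tool --motion '[{"delta_pos": [0, 0, -15], "turn": [0, 0, 0]}, {"delta_pos": [0, 0, -40], "turn": [0, 0, 0]}, {"delta_pos": [0, 0, -65], "turn": [0, 0, 0]}, {"delta_pos": [0, 0, -85], "turn": [0, 0, 0]}, {"delta_pos": [0, 0, -96], "turn": [0, 0, 0]}, {"delta_pos": [0, 0, -100], "turn": [0, 0, 0]}, {"delta_pos": [0, 0, -100], "turn": [0, 0, 0]}, {"delta_pos": [0, 0, -100], "turn": [0, 0, 0]}, {"delta_pos": [0, 0, -100], "turn": [0, 0, 0]}, {"delta_pos": [0, 0, -100], "turn": [0, 0, 0]}]'

```text
t: 27.32
eef_pos: [0.4587, 0.2881, 0.1956]
eef_rot: [-0.0, 0.707, 0.707, -0.0]
contact_force: [-0.5, 0.1, -5.7]
width: 0.651
grip_force: 40.0
```

```bash
python3 weigh.py
python3 - <<'E'
from h import *
save(camera("side")[120:440,130:530],"end.png"); print(get_state()["t"])
E
```

```text
[ 0.04040755  0.05158905 -5.8675056 ] [0.5025022  0.42617156 0.45574363] [0.45879408 0.28815475 0.19592732] 0.6521921092253212 39.99375343322754 27.825
27.875
```

View pics/end.png

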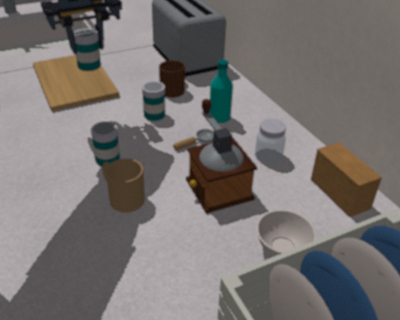

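The side view shows the tin held upright at (87,50) and the other two standing at (153,100) and (105,145). The crank is on the mill at (222,145) and everything else is where it was.

```bash
python3 -c "from rig import *; print(sign_off())"
```

```text
the job is handed in; nothing more can be done
None
```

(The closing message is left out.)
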